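# Pour the mineral chews from the spouted jug into the pet's steel bowl

## Robot

A 6-joint arm with a two-finger parallel gripper is mounted at the origin on the work surface. World frame = base frame: x ahead of the robot, y to its left, z up, the work surface at z = 0. Lengths are in m, angles in rad, forces in N, time in s.
With the tool pointing down it reaches from about 0.3 to 0.775 m from the base axis. Payload 14.6 kg.
Tool frame: the origin (TCP) lies at the very end of the fingers, on their centre line; the grasp point (between the pads) lies 19 mm behind it; z points along the fingers, y is the line along which they close (so a half turn about z gives the same grasp; the last joint's range is limited). The gripper opens to 94 mm and grips with 3 to 60 N. Pads are 16 mm wide; open, the fingers measure 119 mm over their backs; the gripper's body (75 mm by 177 mm) begins 78 mm behind the grasp point.
Start: joints at [-1.367, 0.3, 1.521, -0, 1.321, -0.067], TCP at [0.147, -0.53, 0.205] pointing down, gripper open.
Joint ranges: [-3.03, 3.03], [-0.79, 2.21], [0.23, 2.52], [-1.04, 4.18], [0, 3.07], [-2.55, 2.55]. Speed limits (rad/s): [2.22, 2.22, 2.57, 3.14, 3.14, 3.14].

## Interface

Orientations are given as [roll, pitch, yaw] about the fixed x, y, z axes, in that order (R = Rz(yaw) Ry(pitch) Rx(roll)).
In Python, from station import ctrl gives the robot as it stands.
- The arm moves only by the tool move_arm, never from a script. Its argument "increments" is a list of rows, each a list of 7 numbers: the opening, from 0 (shut) to 1 (fully open), then the shift along the tool's x, y, z in units of 50 mm (1.0 is 50 mm), then the turn, a rotation vector about the tool's x, y, z in rad. In form: [[claw, tx, ty, tz, rx, ry, rz], ...]. A call has 1 to 20 rows; each row shifts and turns the commanded pose from where the row before left it, along the tool's axes as they then stand; what a row does not reach is not made up. A row lasts 1/10 s, in which the tool goes at most 50 mm and 8.59 degrees, less where a joint would pass 70% of its speed; a pose out of reach is approached as far as the arm can. A call is refused whole if a number of a shift passes 1 or a number of a turn 0.15, either way. A call with a gripper value outside its range is refused whole. The fingers move at their own pace and stop on an object; "force" is the grip in N (left out, the last holds). Time passes only in rows, so rows that do not move let the fingers close. It gives the time, the measured TCP pose, the force, the opening and the grip force at its end, in the units of the state.
- ctrl.get_obs(): the state, without advancing time (a new reading comes with each control period).
- ctrl.camera(name): name is "scene" or "top" or "wrist"; returns a dict with "color" (420x560x3 uint8, blue, green, red), "K" (3x3 intrinsics, pixels), "pose" (4x4, takes a point from camera to world coordinates); the wrist camera has in their place "tool_from_camera" (4x4, takes a point from camera to tool coordinates, whose origin is the TCP and whose axes are the flange's). Camera axes: x right, y down, z forward; pixel columns grow to the right and rows downward; lengths in m; the calibration is good to about 2 mm. A picture is of the moment at which its call begins: read the wrist's pose just before it. There is no depth.
- ctrl.hand_in(): hands the job in; it is judged then, once.
Trained networks look in a picture, given as the dict that the camera call returned (one of the last four; its "shot" number tells which), for a name from the list of things; names that differ only in an ending like _2 or _b are one class to them, and where a whole thing is asked for, a point or a joint stands for the part that bears it (a point fixed in the world has none). Each returns a list of dicts, best first, with "conf" (0 to 1); they miss things now and then, are a little off and sometimes report something else, mostly with a low value. They report only what shows in the picture. A call takes as long as a camera call. They do not tell look-alikes from the thing itself.
- ctrl.cut_out(name, picture): "mask" (420x560 bool, what is visible of it) and "centre" ([row, column] in pixels, amid what is visible of it).
The state is a dict: "time_s": time; "qpos": joint angles; "joint_vel": joint speeds; "tau": joint torques, N m; "ee_pos": TCP position; "eef_rot": TCP orientation; "force": force on the tool from outside, world axes, zero at the start; "moment": the same for the moment, N m; "grip_width": finger opening in m; "grip_force": force on a finger pad.
Only numpy, scipy, OpenCV 4.12 (cv2) and the standard library are available. Lean on these libraries where they do the work, as an engineer would, in place of code of your own. Each camera call takes 0.05 s, during which the arm holds its last target. There are 200 camera calls.

## Task

Pick up the green spouted jug and, keeping it level, turn it so that its spout faces the stainless steel bowl (not the terracotta one); then tilt it over that bowl so that both orange chews roll into it. Leave the bowl standing where it is, set the emptied jug back upright on the shelf and let go of it.

Things in the scene. Friction and masses are not known exactly. Their poses are not given: they have to be found in the camera images.
- jug_mid (a point): Green spouted jug, 160 g, 66 mm high; point at its middle, 35 mm above its underside (on the shelf, z = 0). x points to the spout, z up. Grip it from above across its two flat parallel sides, 60 mm apart (y = -30, +30 mm), which run x = -36 to +28 mm over the full height. The loop handle reaches back to x = -71 mm. At the start the spout points roughly away from the robot, towards neither bowl.
- jug_lip (a point): Middle of the jug's pouring lip (40 mm wide), the spout's tip: 75 mm ahead of (x) and 8 mm above jug_mid; axes as the jug's. Inside, a straight ramp at 28 degrees to the level rises from the floor to the lip, so the chews roll out once the jug is tilted spout-down by more than 28 degrees; 45 to 50 degrees empties it in a second.
- bowl_rim (a point): Stainless steel bowl, loose, 300 g, 132 mm across; point at the centre of its mouth, 50 mm above the shelf, z up. It stands left or right of the jug, a like-sized terracotta bowl with a 38 mm blue ball in it on the other side. Bystanders: a 48 mm high wooden spool beyond the jug, a chest (116 mm high) and a clear ladder (205 mm) in the far corners, all beyond x = 0.7 m.
- chew1_center (a point): Centre of the first orange mineral chew, a hard ball 20 mm in diameter, 10 g, lying in the jug at the start.
- chew2_center (a point): Centre of the second orange mineral chew, a hard ball 20 mm in diameter, 10 g, lying in the jug at the start.
There are look-alikes about, which are no part of the job. Several things look just like the part that bears jug_mid: the one meant starts farthest to the robot's right.

How it is judged:
On the way, in this order (a step that is already met when the one before it is completed fails the run):
1. jug level (within 15 degrees), both chews in it, spout facing the steel bowl: bowl's centre 30 to 300 mm ahead of the jug's middle and within 40 mm of the jug's centre line (angle between jug_mid's own z axis and vertical below 0.26 rad and x of bowl_rim in the frame of jug_mid between 0.03 and 0.3 m and y of bowl_rim in the frame of jug_mid between -0.04 and 0.04 m and distance between each of chew1_center, chew2_center and jug_mid below 0.07 m), for 0.1 s.
2. jug tilted over 28 degrees, its middle over 60 mm above the shelf and within 170 mm horizontally of the bowl's centre (angle between jug_mid's own z axis and vertical above 0.49 rad and height (world z) of jug_mid above 0.06 m and horizontal distance between jug_mid and bowl_rim below 0.17 m), for 0.1 s.
At the end, for the whole second after the job is handed in: Both chews lie in the steel bowl below its rim (within 62 mm of its centre line); the bowl is upright (within 10 degrees) and within 40 mm of where it started; the jug stands upright (within 10 degrees) on the shelf, released and at rest (slower than 30 mm/s) (horizontal distance between each of chew1_center, chew2_center and bowl_rim below 0.062 m and z of each of chew1_center, chew2_center in the frame of bowl_rim below 0 m and angle between each of bowl_rim, jug_mid's own z axis and vertical below 0.17 rad and distance of bowl_rim from where it was at the start of the episode below 0.04 m and height (world z) of jug_mid between 0.025 and 0.045 m and linear speed of jug below 0.03 m/s); the robot touches nothing.
It also fails if it takes over 48 s, if anything falls off the work surface, if the arm or the gripper's body presses on something with over 40 N, if the wrist force passes 120 N, or if a joint passes its speed limit or range.

## Working session

There is one attempt and no reset: what is moved stays moved. The work goes in short steps, Python scripts to look and compute and a tool call to move; the robot and the scene stay as the last step left them, time stands still between calls to the robot, and variables do not carry over. Pictures are saved under pics/ and viewed, at most 10 in all, crops included, and the job is handed in when it is done.

Besides the shell and the picture viewer there is one more tool, called after ">>>" as name([rows], argument=value, ...), one row to a line, values as JSON. move_arm: Moves the arm, as the interface text tells. Its arguments: {"type":"object","properties":{"increments":{"type":"array","items":{"type":"array","items":{"type":"number"}}},"force":{"type":"number"}},"required":["increments"]}

```bash
mkdir -p pics
cat > h.py <<'E'
import numpy as np, cv2
from station import ctrl
from scipy.spatial.transform import Rotation as R
def ray(p,rc,z):
    K=np.array(p['K']);T=np.array(p['pose'])
    d=T[:3,:3]@np.linalg.solve(K,[rc[1],rc[0],1.]);o=T[:3,3]
    return o+d*(z-o[2])/d[2]
E
python3 - <<'E'
from h import *
o=ctrl.get_obs();print(o['time_s'],o['ee_pos'],o['eef_rot'])
for c in('top','scene'):
    p=ctrl.camera(c);cv2.imwrite(f'pics/{c}0.png',p['color']);print(c,np.round(p['pose'],3).tolist())
    for n,z in(('jug_mid',.05),('jug_lip',.043),('bowl_rim',.04),('chew1_center',.02)):
        for d in ctrl.cut_out(n,p):
            print(n,round(d['conf'],2),np.round(d['centre']),np.round(ray(p,d['centre'],z),3),d['mask'].sum())
E
```

```text
0.0 [ 0.14705843 -0.52970861  0.2049014 ] [-3.14046921e+00 -7.00494488e-05  2.70782187e-01]
top [[-0.012, -0.985, 0.174, 0.362], [-1.0, 0.016, 0.022, 0.023], [-0.024, -0.174, -0.984, 0.858], [0.0, 0.0, 0.0, 1.0]]
jug_mid 0.83 [170. 322.] [ 0.587 -0.047  0.05 ] 1621
jug_mid 0.75 [301. 237.] [0.336 0.119 0.05 ] 2106
jug_mid 0.66 [309. 129.] [0.322 0.324 0.05 ] 2453
jug_mid 0.63 [187. 311.] [ 0.553 -0.024  0.05 ] 49
jug_lip 0.95 [310. 130.] [0.321 0.324 0.043] 2454
jug_lip 0.84 [177. 321.] [ 0.574 -0.045  0.043] 1826
jug_lip 0.76 [302. 237.] [0.333 0.122 0.043] 2051
bowl_rim 0.7 [197. 179.] [0.539 0.239 0.04 ] 3389
chew1_center 0.38 [189. 312.] [ 0.555 -0.028  0.02 ] 26
scene [[0.221, 0.517, -0.827, 1.182], [0.975, -0.109, 0.193, -0.143], [0.01, -0.849, -0.528, 0.514], [0.0, 0.0, 0.0, 1.0]]
jug_mid 0.97 [183. 376.] [0.358 0.31  0.05 ] 1235
jug_mid 0.95 [191. 303.] [0.363 0.112 0.05 ] 921
jug_mid 0.78 [252. 255.] [ 0.58  -0.046  0.05 ] 1479
jug_lip 0.93 [187. 300.] [0.325 0.115 0.043] 1006
jug_lip 0.7 [255. 253.] [ 0.579 -0.05   0.043] 1506
jug_lip 0.61 [257. 251.] [ 0.584 -0.055  0.043] 55
jug_lip 0.55 [182. 376.] [0.338 0.322 0.043] 1329
bowl_rim 0.58 [222. 377.] [0.515 0.241 0.04 ] 1887
chew1_center 0.57 [255. 252.] [ 0.551 -0.047  0.02 ] 61
```

View pics/top0.png

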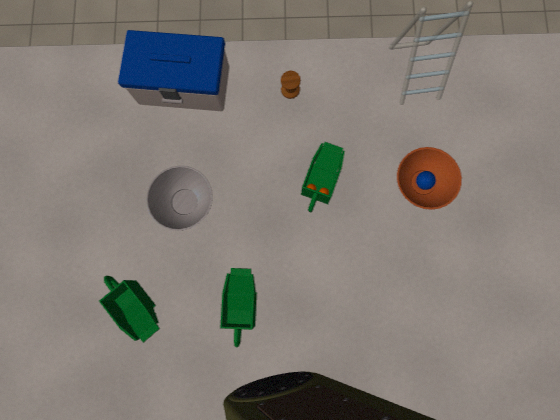

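View pics/scene0.png

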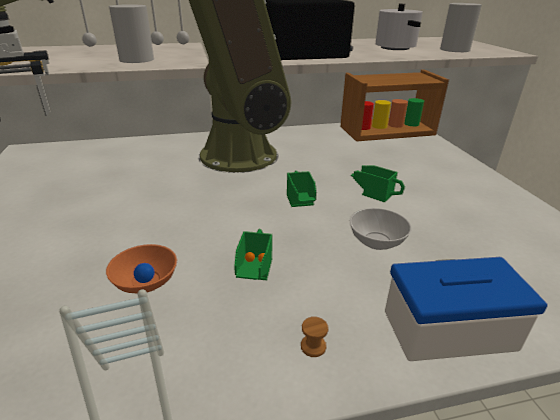

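The task jug is the rightmost green one, with the orange chews: lip near column 333, row 145 and handle tip near (312, 209). The steel bowl is at (180, 197) and the terracotta one at (429, 178). The scene view agrees, and the networks' masks match.

Run:
```python
from h import *
p=ctrl.camera('top')
h=ray(p,[209,312.5],.035);l=ray(p,[144.5,333.5],.043)
print(h,l,np.linalg.norm((l-h)[:2]),np.arctan2(l[1]-h[1],l[0]-h[0]))
u=(l-h)/np.linalg.norm((l-h)[:2]);print('mid',l-.075*u)
m=[d for d in ctrl.cut_out('bowl_rim',p)][0]['mask']
c,_=cv2.findContours(m.astype(np.uint8),0,2);c=max(c,key=cv2.contourArea)
e=cv2.fitEllipse(c);print(e,ray(p,e[0][::-1],.05))
m=ctrl.cut_out('jug_mid',p)[0]['mask'];r,cc=np.nonzero(m);print('lip rows',r.min(),cc[r==r.min()],r.max(),cc[r==r.max()])
p=ctrl.camera('scene');m=ctrl.cut_out('bowl_rim',p)[0]['mask'];r,cc=np.nonzero(m)
```

```text
[ 0.51134885 -0.02712704  0.035     ] [ 0.64096994 -0.0722584   0.043     ] 0.13725328534018286 -0.33505171559178637
mid [ 0.57014044 -0.04759705  0.03862852]
((178.83322143554688, 197.6581573486328), (63.46333312988281, 66.46626281738281), 48.520198822021484) [0.53566351 0.23557152 0.05      ]
lip rows 276 [105 106 107 108 109 110] 341 [143]Traceback (most recent call last):
  File "<stdin>", line 10, in <module>
IndexError: list index out of range
```

>>> move_arm([
  [1,0.77,-0.503,0,0,0,0],
  [1,0.77,-0.503,0,0,0,0],
  [1,0.77,-0.503,0,0,0,0],
  [1,0.77,-0.503,0,0,0,0],
  [1,0.77,-0.503,0,0,0,0],
  [1,0.77,-0.503,0,0,0,0],
  [1,0.77,-0.503,0,0,0,0],
  [1,0.77,-0.503,0,0,0,0],
  [1,0.77,-0.503,0,0,0,0],
  [1,0.77,-0.503,0,0,0,0],
  [1,0.77,-0.503,0,0,0,0],
  [1,0.77,-0.503,0,0,0,0],
  [1,0.77,-0.503,0,0,0,0],
  [1,0.77,-0.503,0,0,0,0],
  [1,0,0,0,0,0,0.12],
  [1,0,0,0,0,0,0.12],
  [1,0,0,0,0,0,0.12],
  [1,0,0,0,0,0,0.12],
  [1,0,0,0,0,0,0.12],
  [1,0,0,0,0,0,0],
], force=30)

```text
time_s: 2.75
ee_pos: [0.5723, -0.0465, 0.2054]
eef_rot: [3.142, 0.0, -0.331]
force: [0.0, -0.0, 0.3]
grip_width: 0.0941
grip_force: 0.0
```

Run:
```python
from h import *
o=ctrl.get_obs();print(o['time_s'],o['ee_pos'],o['eef_rot'],o['qpos'])
p=ctrl.camera('wrist');cv2.imwrite('pics/w1.png',p['color']);print(np.round(p['tool_from_camera'],3).tolist())
T=np.eye(4);T[:3,:3]=R.from_euler('xyz',o['eef_rot']).as_matrix();T[:3,3]=o['ee_pos']
p['pose']=T@np.array(p['tool_from_camera']);np.savez('w1.npz',K=p['K'],pose=p['pose'])
for d in ctrl.cut_out('jug_mid',p):
    c,_=cv2.findContours(d['mask'].astype(np.uint8),0,2);c=max(c,key=cv2.contourArea)
    print(d['conf'],d['mask'].sum(),d['centre'],cv2.minAreaRect(c))
```

```text
2.75 [ 0.57229725 -0.04649972  0.20542367] [ 3.14156688e+00  3.96281365e-05 -3.31118453e-01] [-1.44850369e-01  3.53968101e-01  1.44964390e+00 -1.84917000e-05
  1.33802437e+00  1.75706868e+00]
[[0.001, -0.959, -0.283, 0.082], [1.0, 0.001, 0.0, -0.001], [0.0, -0.283, 0.959, -0.179], [0.0, 0.0, 0.0, 1.0]]
0.6 6789 [175.2, 281.3] ((285.77227783203125, 186.61318969726562), (64.26216125488281, 142.9333038330078), 1.1233028173446655)
0.55 2205 [405.4, 221.9] ((222.0, 403.5), (31.0, 72.0), 90.0)
```

View pics/w1.png

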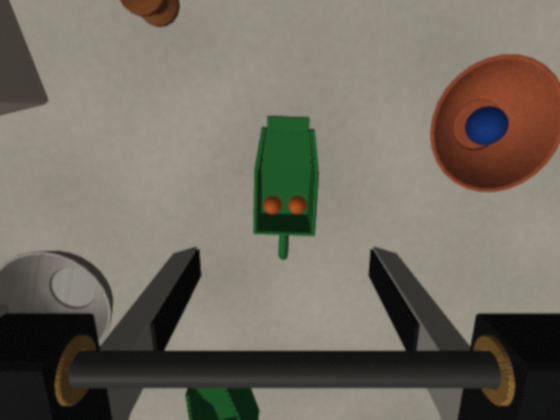

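The wrist view shows the jug nearly aligned with the tool: lip mid (288, 117), back rim corners (254, 234) and (316, 234), and both chews inside.

Run:
```python
from h import *
p=np.load('w1.npz')
a=ray(p,[117,288],.043);b=ray(p,[234,254],.066);c=ray(p,[234,316],.066);h=ray(p,[258,283],.035)
d=a-(b+c)/2;y=np.arctan2(d[1],d[0]);u=np.array([np.cos(y),np.sin(y)])
print(a,b,c,h,np.linalg.norm(b-c),d,y,a[:2]-.075*u,(b+c)[:2]/2+.036*u,h[:2]+.071*u, np.arctan2(*(a-h)[1::-1]))
```

```text
[ 0.64151736 -0.07255475  0.043     ] [ 0.54952652 -0.00643539  0.066     ] [ 0.53013049 -0.06300088  0.066     ] [ 0.50365502 -0.02009587  0.035     ] 0.05979849799122577 [ 0.10168886 -0.03783661 -0.023     ] -0.3562101545627811 [ 0.57122547 -0.04640039] [ 0.57356861 -0.04727223] [ 0.57019801 -0.04485533] -0.3635981479635506
```

>>> move_arm([
  [1,0,0,0.5,0,0,0.025],
  [1,0,0,0.5,0,0,0],
  [1,0,0,0.5,0,0,0],
  [1,0,0,0.5,0,0,0],
  [1,0,0,0.5,0,0,0],
  [1,0,0,0.5,0,0,0],
  [1,0,0,0.35,0,0,0],
  [1,0,0,0.3,0,0,0],
  [1,0,0,0,0,0,0],
  [0.55,0,0,0,0,0,0],
  [0.45,0,0,0,0,0,0],
  [0.3,0,0,0,0,0,0],
  [0.3,0,0,0,0,0,0],
  [0.3,0,0,0,0,0,0],
  [0.3,0,0,0,0,0,0],
], force=30)

```text
time_s: 4.35
ee_pos: [0.5725, -0.0465, 0.0234]
eef_rot: [-3.141, -0.001, -0.354]
force: [-0.7, -0.5, 5.3]
grip_width: 0.0598
grip_force: 29.9
```

>>> move_arm([
  [0.3,0,0,-0.15,0,0,0],
  [0.3,0,0,-0.35,0,0,0],
  [0.3,0,0,-0.45,0,0,0],
  [0.3,0,0,-0.45,0,0,0],
  [0.3,0,0,-0.4,0,0,0],
  [0.3,0,0,-0.2,0,0,0],
  [0.3,0,0,-0.05,0,0,-0.03],
  [0.3,0,0,0,0,0,-0.07],
  [0.3,0,0,0,0,0,-0.09],
  [0.3,0,0,0,0,0,-0.09],
  [0.3,0,0,0,0,0,-0.09],
  [0.3,0,0,0,0,0,-0.09],
  [0.3,0,0,0,0,0,-0.09],
  [0.3,0,0,0,0,0,-0.09],
  [0.3,0,0,0,0,0,-0.07],
  [0.3,0,0,0,0,0,-0.04],
  [0.3,0,0,0,0,0,-0.024],
  [0.3,0,0,0,0,0,0],
], force=30)

```text
time_s: 6.15
ee_pos: [0.572, -0.0464, 0.1247]
eef_rot: [-3.141, 0.001, 0.421]
force: [-0.0, 0.4, -2.2]
grip_width: 0.0601
grip_force: 29.9
```

>>> move_arm([
  [0.3,0,-0.12,0,0,0,0],
  [0.3,0,-0.25,0,0,0,0],
  [0.3,-0.01,-0.4,0,0,0,0],
  [0.3,-0.02,-0.5,0,0,0,0],
  [0.3,-0.02,-0.55,0,0,0,0],
  [0.3,-0.02,-0.6,0,0,0,0],
  [0.3,-0.02,-0.6,0,0,0,0],
  [0.3,-0.02,-0.6,0,0,0,0],
  [0.3,-0.02,-0.55,0,0,0,0],
  [0.3,0,-0.5,0,0,0,0],
  [0.3,0,-0.4,0,0,0,0],
  [0.3,0,-0.25,0,0,0,0],
  [0.3,0,-0.14,0,0,0,0],
  [0.3,0,0,0,0,0,0],
  [0.3,0,0,0,0,0,0],
  [0.3,0,0,0,0,0,0],
])

```text
time_s: 7.75
ee_pos: [0.4553, 0.1996, 0.1254]
eef_rot: [3.142, 0.0, 0.419]
force: [1.1, -0.3, -1.9]
grip_width: 0.0597
grip_force: 29.9
```

Run:
```python
from h import *
o=ctrl.get_obs();print(o['time_s'],o['ee_pos'],o['eef_rot'],o['qpos'],o['grip_width'])
p=ctrl.camera('top');q=ctrl.camera('scene');w=ctrl.camera('wrist')
cv2.imwrite('pics/m.png',np.hstack([cv2.resize(x['color'],(400,300)) for x in(q,w)]))
for d in ctrl.cut_out('bowl_rim',p):
    c,_=cv2.findContours(d['mask'].astype(np.uint8),0,2);c=max(c,key=cv2.contourArea);e=cv2.fitEllipse(c);print(d['conf'],e,ray(p,e[0][::-1],.05))
```

```text
7.75 [0.4553339  0.19956218 0.12540083] [3.14152388e+00 1.30022245e-04 4.18939764e-01] [ 3.39418223e-01  2.68012603e-01  1.75992467e+00 -8.79057532e-05
  1.11377953e+00  1.49131358e+00] 0.05970061137030883
0.75 ((189.48385620117188, 177.03170776367188), (20.887224197387695, 29.60322380065918), 136.07540893554688) [0.57709124 0.21553462 0.05      ]
```

View pics/m.png

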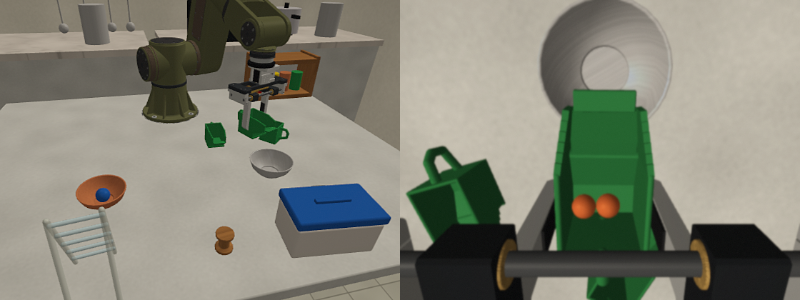

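The jug is level and in line with the bowl, with both chews in it. Now I'll tilt it.

>>> move_arm([
  [0.3,0,0,0,0,-0.03,0],
  [0.3,0,0,0,0,-0.06,0],
  [0.3,0,0,0,0,-0.08,0],
  [0.3,0,0,0,0,-0.08,0],
  [0.3,0,0,0,0,-0.08,0],
  [0.3,0,0,0,0,-0.08,0],
  [0.3,0,0,0,0,-0.08,0],
  [0.3,0,0,0,0,-0.08,0],
  [0.3,0,0,0,0,-0.08,0],
  [0.3,0,0,0,0,-0.08,0],
  [0.3,0,0,0,0,-0.08,0],
  [0.3,0,0,0,0,-0.04,0],
  [0.3,0,0,0,0,0,0],
  [0.3,0,0,0,0,0,0],
  [0.3,0,0,0,0,0,0],
  [0.3,0,0,0,0,0,0],
  [0.3,0,0,0,0,0,0],
  [0.3,0,0,0,0,0,0],
  [0.3,0,0,0,0,0,0],
  [0.3,0,0,0,0,0,0],
])

```text
time_s: 9.95
ee_pos: [0.4551, 0.2002, 0.1255]
eef_rot: [3.142, 0.85, 0.42]
force: [0.8, -0.6, -1.4]
grip_width: 0.0601
grip_force: 29.9
```

>>> move_arm([
  [0.3,0,0,0,0,0,0],
  [0.3,0,0,0,0,0,0],
  [0.3,0,0,0,0,0,0],
  [0.3,0,0,0,0,0,0],
  [0.3,0,0,0,0,0,0],
  [0.3,0,0,0,0,0,0],
])

```text
time_s: 10.55
ee_pos: [0.4551, 0.2001, 0.1254]
eef_rot: [-3.142, 0.85, 0.42]
force: [-0.2, 0.4, -0.9]
grip_width: 0.0601
grip_force: 29.9
```

Run:
```python
from h import *
o=ctrl.get_obs();print(o['time_s'],o['ee_pos'],o['eef_rot'],o['qpos'],o['grip_width'])
q=ctrl.camera('scene');w=ctrl.camera('wrist')
cv2.imwrite('pics/t.png',np.hstack([cv2.resize(x,(400,300)) for x in(q['color'][120:330,240:520],w['color'])]))
```

```text
10.55 [0.45509785 0.20014137 0.1254475 ] [-3.14158984  0.84996985  0.41977721] [ 0.3636288   0.7986218   1.17509878 -0.04674147  2.01663463  1.51354851] 0.06007804276414225
```

View pics/t.png

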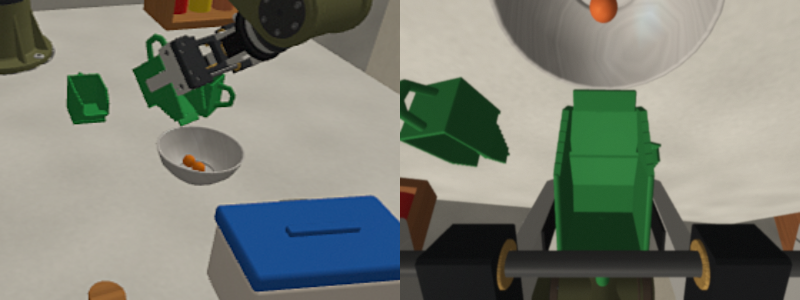

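Both chews are in the steel bowl, visible in both views, and the jug is empty. I'll level the jug, move it aside and set it down.

>>> move_arm([
  [0.3,0,0,0,0,0.05,0],
  [0.3,0,0,0,0,0.1,0],
  [0.3,0,0,0,0,0.1,0],
  [0.3,0,0,0,0,0.1,0],
  [0.3,0,0,0,0,0.1,0],
  [0.3,0,0,0,0,0.1,0],
  [0.3,0,0,0,0,0.1,0],
  [0.3,0,0,0,0,0.1,0],
  [0.3,0,0,0,0,0.07,0],
  [0.3,0,0,0,0,0.03,0],
  [0.3,0,0.2,0,0,0,0],
  [0.3,0,0.5,0,0,0,0],
  [0.3,0,0.6,0,0,0,0],
  [0.3,0,0.7,0,0,0,0],
  [0.3,0,0.7,0,0,0,0],
  [0.3,0,0.6,0,0,0,0],
  [0.3,0,0.5,0,0,0,0],
  [0.3,0,0.2,0,0,0,0],
  [0.3,0,0,0,0,0,0],
  [0.3,0,0,0,0,0,0],
])

```text
time_s: 12.65
ee_pos: [0.5363, 0.018, 0.1253]
eef_rot: [-3.141, 0.001, 0.42]
force: [-0.9, 0.0, -1.8]
grip_width: 0.0595
grip_force: 29.9
```

>>> move_arm([
  [0.3,0,0,0.2,0,0,0],
  [0.3,0,0,0.4,0,0,0],
  [0.3,0,0,0.4,0,0,0],
  [0.3,0,0,0.4,0,0,0],
  [0.3,0,0,0.3,0,0,0],
  [0.3,0,0,0.15,0,0,0],
  [0.3,0,0,0.1,0,0,0],
  [0.3,0,0,0.05,0,0,0],
  [0.3,0,0,0.02,0,0,0],
  [0.3,0,0,0,0,0,0],
  [0.3,0,0,0,0,0,0],
])

```text
time_s: 13.75
ee_pos: [0.5368, 0.0175, 0.0249]
eef_rot: [3.141, -0.001, 0.42]
force: [-0.1, 0.1, -1.4]
grip_width: 0.0599
grip_force: 29.9
```

>>> move_arm([
  [0.3,0,0,0.03,0,0,0],
  [0.3,0,0,0,0,0,0],
  [0.7,0,0,0,0,0,0],
  [0.85,0,0,0,0,0,0],
  [1,0,0,0,0,0,0],
  [1,0,0,0,0,0,0],
  [1,0,0,0,0,0,0],
  [1,0,0,0,0,0,0],
  [1,0,0,-0.2,0,0,0],
  [1,0,0,-0.4,0,0,0],
  [1,0,0,-0.6,0,0,0],
  [1,0,0,-0.8,0,0,0],
  [1,0,0,-0.8,0,0,0],
  [1,0,0,-0.6,0,0,0],
  [1,0,0,0,0,0,0],
  [1,0,0,0,0,0,0],
])

```text
time_s: 15.35
ee_pos: [0.5366, 0.0175, 0.1935]
eef_rot: [3.141, -0.001, 0.42]
force: [0.2, -0.2, -0.9]
grip_width: 0.0939
grip_force: 0.0
```

Run:
```python
from h import *
q=ctrl.camera('scene');w=ctrl.camera('wrist')
cv2.imwrite('pics/f.png',np.hstack([cv2.resize(x,(400,300)) for x in(q['color'][120:330,200:480],w['color'])]))
```

```text
(no output)
```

View pics/f.png

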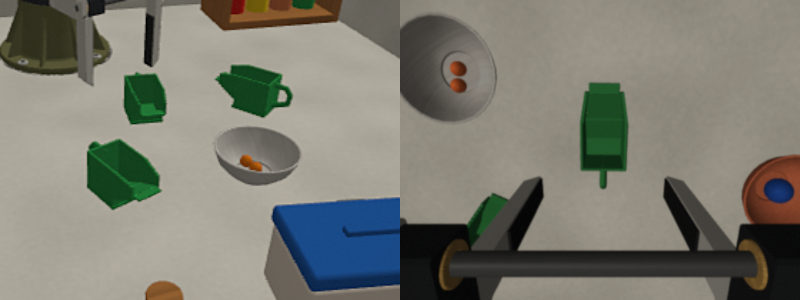

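The jug stands upright and released, the chews are in the steel bowl, and the gripper is clear.

```bash
python3 -c "
from station import ctrl
print(ctrl.hand_in())"
```

```text
the job is handed in; nothing more can be done
None
```

I handed the job in at about 15 s of the 48 s allowed: both chews are in the steel bowl, the bowl is still standing, and the empty jug is upright on the shelf and released; `hand_in()` returned no verdict.

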